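# Build a half tier in the test kiln

## Task

Build a half tier over the half of the test kiln's bottom shelf that is free of witness cones: stand the three tall posts so that two come under the ends of the half shelf's long straight edge and the third under the middle of its short outer edge, then lay the half shelf level on them, straight edge along the middle of the kiln and its cut-off corners right above those of the bottom shelf. Last, stand the cup upright in the middle of the half shelf. Leave the short post and the witness cones where they are.

Things in the scene. Friction and masses are not known exactly. Their poses are not given: they have to be found in the camera images.
- kiln_base: Test-kiln floor, fixed: cream octagonal brick slab 240 mm across flats, top 60 mm above the table, and centred on it the bottom shelf: tan octagon 140 mm across flats (flats face x, y, diagonals), top 88 mm above the table. Origin: centre of underside, at table height, z up. Cones stand on the half x < 0. On the half x > 0 the post centres belong at (21, 50), (21, -50), (53, 0) mm.
- ware_board: Plywood ware board, fixed, 340 x 340 x 18 mm, on which the posts, the half shelf and the cup lie at the start. Origin: centre of the underside, at table height; its top is 18 mm higher.
- post_a: Tall kiln post, loose, standing: tan square prop 25 x 25 mm, 60 mm high, a dark bore in its top, about 80 g. Origin: centre of the underside; z up, x and y square to its faces. The three tall posts are alike.
- post_b: Tall kiln post, the same as post_a.
- post_c: Tall kiln post, the same as post_a.
- short_post: Short kiln post, 25 x 25 mm and only 30 mm high, standing on the board; not wanted here. Origin: centre of the underside.
- half_shelf: Half kiln shelf, loose, flat: tan half octagon 66 x 140 x 16 mm, about 260 g. Origin: underside, middle of that outline, z up. Straight edge (140, along y) at x -33; outer edge (58) at x +33; sides y +-70 from x -33 to -8, then corners cut at 45 deg. Grasp across x at y 0. Belongs at x 37, y 0 mm in the kiln base's frame, axes parallel to it, underside 148 mm above the table.
- cup: Small straight bisque-fired cup without handle, pinkish, loose, standing open end up: outside diameter 56 mm, 55 mm high, wall 4 mm, about 90 g. Origin: centre of the underside; z up.
- cone_pack: Three pale witness cones in a brown clay pad (20 x 62 mm, 12 mm thick), 54 mm high in all, standing loose on the bottom shelf, centred about 46 mm from the kiln's middle at x < 0. Origin: centre of the pad's underside; the row runs along y. Not to be disturbed.
There are look-alikes about, which are no part of the job. Leave any purple or red look-alike of the post_a alone.

How it is judged:
On the way, in this order (a step that is already met when the one before it is completed fails the run):
1. the three tall posts stand upright in their three places on the bottom shelf (((x of post_a in the frame of kiln_base between 0.011 and 0.031 m and y of post_a in the frame of kiln_base between 0.04 and 0.06 m and z of post_a in the frame of kiln_base between 0.084 and 0.092 m and angle between post_a's own z axis and vertical below 0.06 rad) or (x of post_b in the frame of kiln_base between 0.011 and 0.031 m and y of post_b in the frame of kiln_base between 0.04 and 0.06 m and z of post_b in the frame of kiln_base between 0.084 and 0.092 m and angle between post_b's own z axis and vertical below 0.06 rad) or (x of post_c in the frame of kiln_base between 0.011 and 0.031 m and y of post_c in the frame of kiln_base between 0.04 and 0.06 m and z of post_c in the frame of kiln_base between 0.084 and 0.092 m and angle between post_c's own z axis and vertical below 0.06 rad)) and ((x of post_a in the frame of kiln_base between 0.011 and 0.031 m and y of post_a in the frame of kiln_base between -0.06 and -0.04 m and z of post_a in the frame of kiln_base between 0.084 and 0.092 m and angle between post_a's own z axis and vertical below 0.06 rad) or (x of post_b in the frame of kiln_base between 0.011 and 0.031 m and y of post_b in the frame of kiln_base between -0.06 and -0.04 m and z of post_b in the frame of kiln_base between 0.084 and 0.092 m and angle between post_b's own z axis and vertical below 0.06 rad) or (x of post_c in the frame of kiln_base between 0.011 and 0.031 m and y of post_c in the frame of kiln_base between -0.06 and -0.04 m and z of post_c in the frame of kiln_base between 0.084 and 0.092 m and angle between post_c's own z axis and vertical below 0.06 rad)) and ((x of post_a in the frame of kiln_base between 0.043 and 0.063 m and y of post_a in the frame of kiln_base between -0.01 and 0.01 m and z of post_a in the frame of kiln_base between 0.084 and 0.092 m and angle between post_a's own z axis and vertical below 0.06 rad) or (x of post_b in the frame of kiln_base between 0.043 and 0.063 m and y of post_b in the frame of kiln_base between -0.01 and 0.01 m and z of post_b in the frame of kiln_base between 0.084 and 0.092 m and angle between post_b's own z axis and vertical below 0.06 rad) or (x of post_c in the frame of kiln_base between 0.043 and 0.063 m and y of post_c in the frame of kiln_base between -0.01 and 0.01 m and z of post_c in the frame of kiln_base between 0.084 and 0.092 m and angle between post_c's own z axis and vertical below 0.06 rad))), for 0.2 s.
2. the half shelf lies level on the three posts, the right way round (all of step 1 and x of half_shelf in the frame of kiln_base between 0.027 and 0.047 m and y of half_shelf in the frame of kiln_base between -0.01 and 0.01 m and z of half_shelf in the frame of kiln_base between 0.144 and 0.152 m and angle between half_shelf's own z axis and vertical below 0.04 rad and x of kiln_base in the frame of half_shelf below -0.02 m and angle between the x axis of half_shelf and the x axis of kiln_base, either way round below 0.12 rad), for 0.2 s.
3. the cup stands in the middle of the half shelf (all of step 2 and horizontal distance between cup and half_shelf below 0.012 m and angle between cup's own z axis and vertical below 0.06 rad and z of cup in the frame of half_shelf between 0.012 and 0.02 m), for 0.2 s.
At the end, for the whole second after the job is handed in: A tall post upright within 10 mm (kiln x and y) of each of the three places; the half shelf level on them, within 10 mm in x and y and 7 degrees, straight edge to the kiln's middle; the cup upright on it within 12 mm of its origin; all at rest, cones and short post where they were (all of step 3 and linear speed of each of post_a, post_b, post_c, half_shelf, cup below 0.02 m/s and angular speed of each of post_a, post_b, post_c, half_shelf, cup below 0.2 rad/s); the robot touches nothing.
It fails at once if the witness cones are shifted by more than 12 mm or tipped (distance of cone_pack from where it was at the start of the episode above 0.012 m or angle between cone_pack's own z axis and vertical above 0.3 rad).
It fails at once if the short post is moved by more than 30 mm (distance of short_post from where it was at the start of the episode above 0.03 m).
It also fails if it takes over 115 s, if anything falls off the work surface, if the arm or the gripper's body presses on something with over 40 N, if the wrist force passes 120 N, or if a joint passes its speed limit or range.

## Robot

A 6-joint arm with a two-finger parallel gripper is mounted at the origin on the work surface. World frame = base frame: x ahead of the robot, y to its left, z up, the work surface at z = 0. Lengths are in m, angles in rad, forces in N, time in s.
With the tool pointing down it reaches from about 0.275 to 1 m from the base axis. Payload 8.4 kg.
Tool frame: the origin (TCP) lies midway between the tips of the shut fingers; the grasp point (between the pads) lies 19 mm behind it; z points along the fingers, y is the line along which they close (so a half turn about z gives the same grasp; the last joint's range is limited). The gripper opens to 85 mm and grips with 20 to 120 N. Pads are 22 mm wide; open, the fingers measure 114 mm over their backs; the gripper's body (76 mm by 85 mm) begins 54 mm behind the grasp point. The pads swing forward as they close: fully open they stand 13 mm farther back than shut.
Start: joints at [1.229, 0.353, 1.633, -0, 1.155, -0.002], TCP at [0.208, 0.589, 0.231] pointing down, gripper open.
Joint ranges: [-2.63, 2.63], [-0.92, 2.1], [0.06, 2.66], [-1.3, 4.44], [0, 2.69], [-3.02, 3.02]. Speed limits (rad/s): [2.22, 2.22, 2.79, 3.14, 3.14, 3.14].

## Interface

Orientations are given as a rotation vector (axis times angle).
In Python, from workcell import bot, solver, monitor, camera, workorder gives the robot as it stands. Calls block until the motion is done:
- bot.move_pose(position, orientation): joint-space move of the TCP to a pose.
- bot.move_l(position, rot=None, v=0.15, f_stop=None): straight line of the TCP; rot=None keeps the orientation; v is the mean speed in m/s. With f_stop (N) it stops when the force on the tool has changed by that much, and returns True; else False.
- bot.set_joints(angles): joint-space move.
- bot.grip(opening): finger opening in m; the grip force is fixed at half the most; returns when the fingers have stopped.
- bot.dwell(seconds).
- solver.inverse_kinematics(position, orientation): joint angles nearest the present ones, or None.
- monitor.observe(): the state.
- camera(name): name is "side" or "top" or "wrist"; returns a dict with "img" (420x560x3 uint8, red, green, blue), "mtx" (3x3 intrinsics, pixels), "rvec" (rotation vector, rad) and "tvec" (3), from world to camera coordinates, as OpenCV has them. Camera axes: x right, y down, z forward; pixel columns grow to the right and rows downward; lengths in m; the calibration is good to about 2 mm. A picture is of the moment at which its call begins. There is no depth.
A pose or a line that the arm cannot do raises bot.Unreachable and nothing moves.
- workorder.finish_job(): hands the job in; it is judged then, once.
The state is a dict: "clock": time; "joint_positions": joint angles; "joint_vel": joint speeds; "joint_efforts": joint torques, N m; "eef_pos": TCP position; "ee_rot": TCP orientation; "ft_force": force on the tool from outside, world axes, zero at the start; "wrist_torque": the same for the moment, N m; "opening": finger opening in m; "grasp_force": force on a finger pad.
Only numpy, scipy, OpenCV 4.12 (cv2) and the standard library are available. Lean on these libraries where they do the work, as an engineer would, in place of code of your own. Each camera call takes 0.05 s, during which the arm holds its last target. There are 200 camera calls.

## Working session

There is one attempt and no reset: what is moved stays moved. The work goes in short steps, each a Python script; the robot and the scene stay as the last script left them, time stands still between calls to the robot, and variables do not carry over. Pictures are saved under pics/ and viewed, at most 14 in all, crops included, and the job is handed in when it is done.

```bash
mkdir -p pics; ls
python3 - <<'E'
from workcell import bot,solver,monitor,camera
import cv2
for n in("top","side"):
    c=camera(n); cv2.imwrite(f"pics/{n}0.png",c["img"][:,:,::-1]); print(n,c["mtx"].tolist(),c["rvec"],c["tvec"])
    import pickle; pickle.dump(c,open(f"{n}0.pkl","wb"))
print(monitor.observe())
E
```

```text
pics
top [[389.359553138492, 0.0, 281.2887980707373], [0.0, 389.359553138492, 210.09126958454542], [0.0, 0.0, 1.0]] [ 2.17449025 -2.11323993  0.18011228] [-0.06645421  0.61254768  1.0596458 ]
side [[419.94748019428187, 0.0, 281.14560536360347], [0.0, 419.94748019428187, 208.36035633786295], [0.0, 0.0, 1.0]] [ 2.3798225  -0.13284538  0.04782321] [-0.61815525  0.05457413  1.07378263]
{'clock': 0.1, 'joint_positions': array([ 1.22858611e+00,  3.53600247e-01,  1.63403861e+00, -2.31304712e-05,
        1.15521048e+00, -2.40767972e-03]), 'joint_vel': array([ 0.00070735, -0.00248636, -0.00143232,  0.00031381,  0.00080258,
        0.00032353]), 'joint_efforts': array([ 1.68824954e-06, -6.06361270e+01, -3.42821860e+01, -1.47208075e-04,
        3.95136929e-03, -2.20460441e-05]), 'eef_pos': array([0.20818357, 0.58886334, 0.23063247]), 'ee_rot': array([-5.31148834e-01, -3.09616839e+00,  1.95033865e-03]), 'ft_force': array([ 0.55410434,  0.10792993, -0.22006548]), 'wrist_torque': array([ 0.02705824, -0.0305266 ,  0.03737648]), 'grasp_force': 0.0, 'opening': 0.08530045296433728}
```

View pics/top0.png

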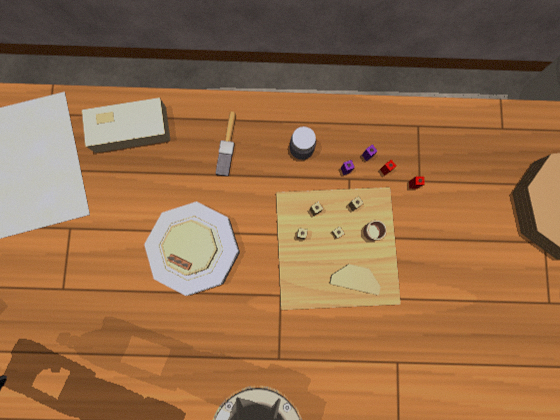

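View pics/side0.png

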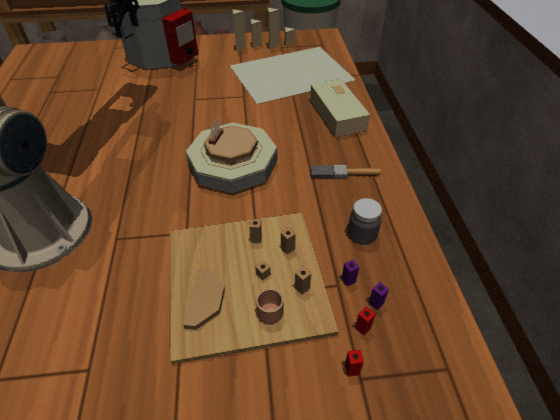

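Top view: the tall-post candidates with bores are at (317,209), (356,204) and (303,234). The smaller one at (338,233) is the short post. The purple look-alikes are at (370,152) and (348,167), the red ones at (388,167) and (417,182). The half shelf is at (355,280), the cup at (375,231), and the kiln at (190,248) with its cones at (179,262). The side view agrees: tall posts at (256,231), (288,240), (303,280), short post at (263,270). Next I'll look closer with the wrist camera.

```bash
cat > h.py <<'E'
from workcell import bot,solver,monitor,camera,workorder
import cv2,numpy as np,pickle
from scipy.spatial.transform import Rotation as R
def ray(c,uv,z):
    "pixels (N,2) -> world points on plane z"
    K=c["mtx"];Rm=R.from_rotvec(np.ravel(c["rvec"])).as_matrix();t=np.ravel(c["tvec"])
    uv=np.atleast_2d(uv).astype(float)
    d=(np.linalg.inv(K)@np.c_[uv,np.ones(len(uv))].T).T@Rm
    o=-Rm.T@t
    return o+d*((z-o[2])/d[:,2])[:,None]
def down(a):
    "tool down, tool y (closing line) along world angle a"
    y=np.array([np.cos(a),np.sin(a),0]);z=np.array([0,0,-1.]);x=np.cross(y,z)
    return R.from_matrix(np.c_[x,y,z]).as_rotvec()
def snap(n,name):
    c=camera(n);cv2.imwrite(f"pics/{name}.png",c["img"][:,:,::-1]);pickle.dump(c,open(name+".pkl","wb"));return c
def load(name): return pickle.load(open(name+".pkl","rb"))
E
python3 - <<'E'
from h import *
c=load("top0")
for n,p,z in [("p1",(317,207),.078),("p2",(356,202),.078),("p3",(303,232),.078),("short",(338,231),.048),("cup",(375,229),.073),("shelf",(355,280),.034),("kiln",(189,247),.088),("cone",(179,262),.1)]: print(n,ray(c,p,z)[0].round(3))
m=monitor.observe(); w=R.from_rotvec(m["ee_rot"]).as_matrix(); print(w.round(2))
b=ray(c,(338,245),.018)[0]; k=ray(c,(190,248),.088)[0]
for nm,p in(("wb",b),("wk",k)):
    q=[p[0]-.05,p[1],.42]
    for a in (np.arctan2(w[1,1],w[0,1]),0,np.pi/2,-np.pi/2):
        try: bot.move_pose(q,down(a)); break
        except bot.Unreachable: print("unreach",a)
    cc=snap("wrist",nm); t=monitor.observe(); print(nm,a,t["eef_pos"],t["joint_positions"].round(2),t["clock"])
    Rm=R.from_rotvec(np.ravel(cc["rvec"])).as_matrix();print("campos",-Rm.T@np.ravel(cc["tvec"]),"axis",Rm[2])
a=cv2.imread("pics/wb.png");b=cv2.imread("pics/wk.png")
cv2.imwrite("pics/two.png",cv2.resize(np.hstack([a,b]),(800,300),interpolation=cv2.INTER_AREA))
E
```

```text
p1 [ 0.621 -0.148  0.078]
p2 [ 0.639 -0.256  0.078]
p3 [ 0.55  -0.11   0.078]
short [ 0.559 -0.211  0.048]
cup [ 0.565 -0.31   0.073]
shelf [ 0.424 -0.262  0.034]
kiln [0.5   0.197 0.088]
cone [0.459 0.218 0.1  ]
[[-0.94  0.33 -0.  ]
 [ 0.33  0.94 -0.  ]
 [-0.   -0.   -1.  ]]
wb 1.2310031285225502 [ 0.47203237 -0.21534456  0.41982258] [-0.43  0.05  1.6   0.    1.49 -1.66] 3.1917
campos [ 0.40239056 -0.19105255  0.56346123] axis [ 0.27119207 -0.09636585 -0.95768914]
wk 1.2310031285225502 [0.44770223 0.1936124  0.41998855] [ 0.41  0.    1.65 -0.    1.49 -0.82] 4.7583
campos [0.37795277 0.21825425 0.56361082] axis [ 0.27141973 -0.09737547 -0.9575225 ]
```

View pics/two.png

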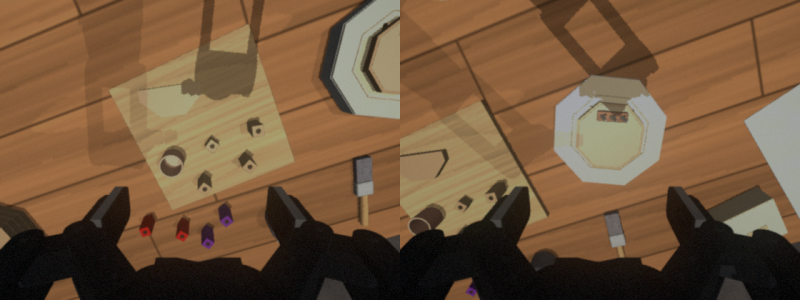

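Left half (board): two tall posts at about (255,127) and (247,160), and a third at (205,181). The short post is at (212,142), the cup at (173,162), and the shelf is under shadow at (170,98). Red and purple look-alikes lie off the board at the bottom. Right half (kiln): the shelf is at (608,127) with the cones at (612,116). I'll check enlarged crops.

Run:
```python
import cv2
a=cv2.imread("pics/wb.png")[20:300,140:420];b=cv2.imread("pics/wk.png")[90:270,200:380]
cv2.imwrite("pics/cb.png",cv2.resize(a,(600,600),interpolation=cv2.INTER_CUBIC))
cv2.imwrite("pics/ck.png",cv2.resize(b,(600,600),interpolation=cv2.INTER_CUBIC))
```

```text
(no output)
```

View pics/cb.png

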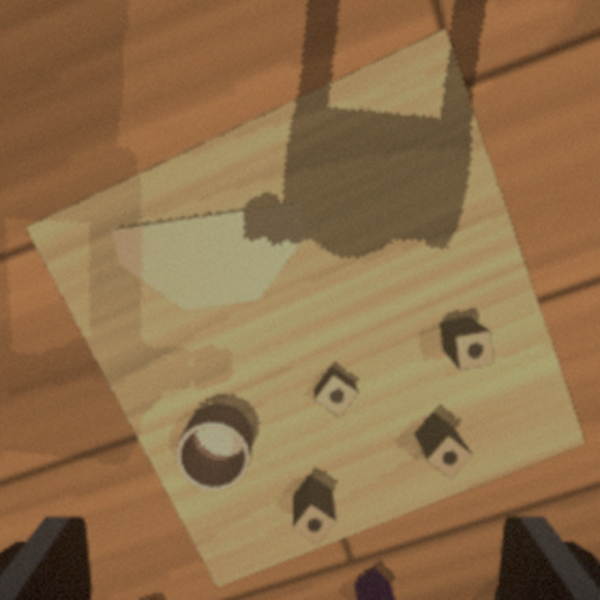

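View pics/ck.png

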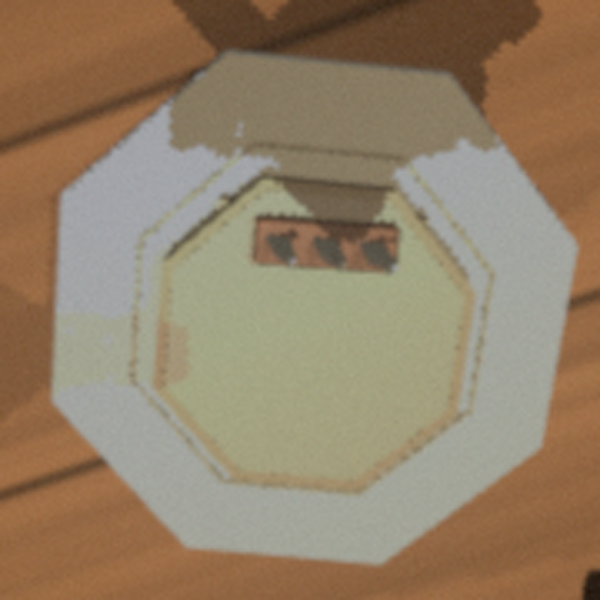

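Board crop (scale 0.467 px per crop px): tall posts have their bores at (476,350), (450,458) and (315,524). The short post is at (337,397) and the cup at (214,455). The shelf's straight edge starts at (113,228) and then runs under the shadow. Kiln crop: clean octagon, cones near the top edge at (325,245). I'll take one closer look at the shelf and compute the kiln and post positions.

Run:
```python
from h import *
k=load("wk")
s=np.array([(228,50),(450,72),(578,243),(543,447),(380,565),(187,547),(52,400),(60,193)])*.3+[200,90]
P=ray(k,s,.06)[:,:2]; cen=P.mean(0); d=P-cen
print("kiln",cen,"radii",np.linalg.norm(d,axis=1).round(4), "expect",.12/np.cos(np.pi/8))
ang=np.arctan2(d[:,1],d[:,0]); print("vertex ang mod45",np.degrees(ang)%45)
cone=ray(k,np.array([(252,265),(397,272),(400,225),(260,217)])*.3+[200,90],.1)[:,:2]
print("cone",cone.mean(0),np.degrees(np.arctan2(*(cone.mean(0)-cen)[::-1])),"row ang",np.degrees(np.arctan2(*(cone[1]-cone[0])[::-1])))
# independent: top cam slab mask
c=load("top0");b=load("wb")
hsv=cv2.cvtColor(c["img"],cv2.COLOR_RGB2HSV);m=(hsv[...,1]<60)&(hsv[...,2]>120)
m=m.astype(np.uint8)*255;cs,_=cv2.findContours(m,cv2.RETR_EXTERNAL,cv2.CHAIN_APPROX_NONE)
for q in cs:
    if cv2.contourArea(q)>3000:
        M=cv2.moments(cv2.convexHull(q));print("slab top?",M['m10']/M['m00'],M['m01']/M['m00'],ray(c,(M['m10']/M['m00'],M['m01']/M['m00']),.06)[0],cv2.contourArea(q))
f=lambda x:np.array(x)*280/600+[140,20]
for n,u,t,z in(("A",(476,350),(317,207),.078),("B",(450,458),(356,202),.078),("C",(315,524),(303,232),.078),("short",(337,397),(338,231),.048),("cup",(214,455),(375,229),.073)):
    print(n,ray(b,f(u),z)[0].round(4))
bot.move_pose([.46,-.15,.30],down(0)); snap("wrist","ws"); print(monitor.observe()["joint_positions"].round(2))
cv2.imwrite("pics/ws2.png",cv2.resize(cv2.imread("pics/ws.png"),(800,600),interpolation=cv2.INTER_CUBIC))
```

```text
kiln [0.50127288 0.20050486] radii [0.1304 0.1305 0.1303 0.1312 0.1313 0.1307 0.1302 0.1311] expect 0.12988706403508726
vertex ang mod45 [42.32975259 42.65755813 42.86040455 42.30005521 42.09140873 42.88352014
 42.30256983 42.22498624]
cone [0.46082759 0.22032538] 153.8924859762278 row ang 67.67148759423593
slab top? 190.72908587257618 248.20860044848962 [0.49828078 0.19862403 0.06      ] 6194.5
slab top? 38.647920210814235 166.13322659194768 [0.71860216 0.64492092 0.06      ] 9854.5
A [ 0.5503 -0.1062  0.078 ]
B [ 0.6235 -0.1461  0.078 ]
C [ 0.6414 -0.2585  0.078 ]
short [ 0.5596 -0.2116  0.048 ]
cup [ 0.5644 -0.3121  0.073 ]
[-0.32  0.06  1.84  0.    1.23 -0.32]
```

View pics/ws2.png

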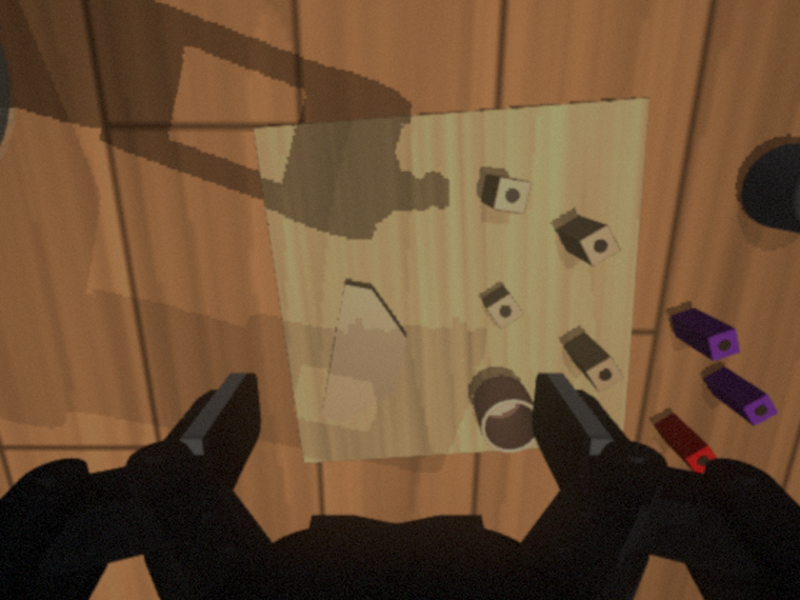

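The closer view (800x600): the shelf's straight edge runs (346,284) to (322,418) and the outer edge (406,336) to (404,392). Tall posts have bores at (512,196), (601,246) and (606,375). The short post is at (505,311) and the cup rim at (510,424). The purple and red ones are off the board. Next come yaws from masks.

Run:
```python
from h import *
c=load("ws"); S=.7
sh=ray(c,np.array([(346,284),(373,290),(406,336),(404,392),(375,432),(322,418)])*S,.034)[:,:2]
print("shelf",sh.round(4).tolist())
e=sh[0]-sh[5];print("straight len",np.linalg.norm(e),"yaw of y axis",np.degrees(np.arctan2(e[1],e[0])),"outer",np.linalg.norm(sh[2]-sh[3]),np.degrees(np.arctan2(*(sh[2]-sh[3])[::-1])))
print("side dirs",np.degrees(np.arctan2(*(sh[1]-sh[0])[::-1])),np.linalg.norm(sh[1]-sh[0]))
b=load("wb");hsv=cv2.cvtColor(b["img"],cv2.COLOR_RGB2HSV)
f=lambda x:np.array(x)*280/600+[140,20]
for n,cc,uv,z in(("A",c,np.array((512,196))*S,.078),("B",c,np.array((601,246))*S,.078),("C",c,np.array((606,375))*S,.078),("short",c,np.array((505,311))*S,.048),
  ("A2",b,f((476,350)),.078),("B2",b,f((450,458)),.078),("C2",b,f((315,524)),.078),("cup",c,np.array((510,424))*S,.073)):
    h=cv2.cvtColor(cc["img"],cv2.COLOR_RGB2HSV);u,v=np.round(uv).astype(int)
    win=np.zeros(h.shape[:2],bool);win[v-16:v+17,u-16:u+17]=1
    m=((h[...,2]>115)&(h[...,1]<88)&win).astype(np.uint8)*255
    m=cv2.morphologyEx(m,cv2.MORPH_OPEN,np.ones((2,2)))
    cs,_=cv2.findContours(m,cv2.RETR_EXTERNAL,cv2.CHAIN_APPROX_NONE)
    print(n,"pt",ray(cc,uv,z)[0].round(4),end=" ")
    if cs:
        q=max(cs,key=cv2.contourArea)[:,0]; W=(ray(cc,q,z)[:,:2]*1000).astype(np.float32)
        print(cv2.minAreaRect(W))
    else: print(h[v-6:v+7:3,u-6:u+7:3,1:].tolist())
```

```text
shelf [[0.4146, -0.1911], [0.4392, -0.1968], [0.4698, -0.2421], [0.4682, -0.3012], [0.4392, -0.3462], [0.3864, -0.3302]]
straight len 0.14184052804596634 yaw of y axis 78.54353220911821 outer 0.05905448739527943 88.49110127299853
side dirs -13.064329162200682 0.02523316660437254
A pt [ 0.5497 -0.1083  0.078 ] ((550.1759643554688, -108.84282684326172), (22.8702335357666, 22.710586547851562), 79.19953918457031)
B pt [ 0.6234 -0.1473  0.078 ] [[[93, 161], [94, 160], [98, 154], [98, 159], [98, 161]], [[96, 144], [105, 68], [104, 66], [96, 114], [100, 161]], [[96, 130], [114, 65], [99, 67], [101, 86], [100, 160]], [[97, 147], [103, 74], [96, 72], [100, 140], [102, 160]], [[95, 159], [99, 162], [98, 161], [97, 160], [100, 155]]]
C pt [ 0.6422 -0.2606  0.078 ] [[[108, 147], [104, 157], [104, 155], [99, 157], [103, 153]], [[103, 158], [99, 118], [111, 62], [108, 135], [103, 158]], [[101, 144], [108, 64], [119, 60], [115, 80], [105, 155]], [[100, 156], [104, 86], [101, 73], [104, 133], [106, 156]], [[106, 156], [104, 154], [104, 157], [104, 154], [106, 147]]]
short pt [ 0.5582 -0.2124  0.048 
[... 332 characters left out ...]
94, 163], [98, 127], [116, 81], [96, 154], [98, 167]], [[99, 167], [105, 85], [113, 72], [106, 135], [101, 166]], [[99, 162], [102, 160], [104, 142], [101, 167], [96, 164]], [[104, 164], [99, 157], [103, 164], [103, 156], [99, 167]]]
C2 pt [ 0.6414 -0.2585  0.078 ] [[[106, 101], [95, 167], [95, 167], [98, 140], [100, 79]], [[95, 166], [102, 135], [105, 100], [96, 156], [98, 161]], [[99, 165], [100, 82], [106, 72], [103, 144], [96, 165]], [[101, 162], [106, 159], [101, 139], [102, 167], [103, 163]], [[108, 166], [102, 160], [104, 166], [108, 156], [112, 164]]]
cup pt [ 0.5639 -0.3122  0.073 ] ((555.708740234375, -297.16302490234375), (13.051431655883789, 24.121967315673828), 89.9986343383789)
```

Run:
```python
from h import *
c=load("ws");b=load("wb"); S=.7
f=lambda x:np.array(x)*280/600+[140,20]
uv=np.array([(346,284),(373,290),(406,336),(404,392),(375,432),(322,418)])*S
sh=ray(c,uv,.034)[:,:2]; mod=np.array([(-33,70),(-8,70),(33,29),(33,-29),(-8,-70),(-33,-70)])/1e3
for idx in(range(6),[0,1,2,5],[0,1,2,3,5]):
    A=mod[idx];B=sh[idx];a=A-A.mean(0);d=B-B.mean(0)
    th=np.arctan2((a[:,0]*d[:,1]-a[:,1]*d[:,0]).sum(),(a*d).sum());Q=np.array([[np.cos(th),-np.sin(th)],[np.sin(th),np.cos(th)]])
    t=B.mean(0)-Q@A.mean(0);print(np.degrees(th),t,((sh-(mod@Q.T+t))*1e3).round(1).tolist())
for n,cc,uv,z in(("A",c,np.array((512,196))*S,.078),("B",c,np.array((601,246))*S,.078),("C",c,np.array((606,375))*S,.078),
  ("A2",b,f((476,350)),.078),("B2",b,f((450,458)),.078),("C2",b,f((315,524)),.078)):
    h=cv2.cvtColor(cc["img"],cv2.COLOR_RGB2HSV);u,v=np.round(uv).astype(int)
    print(n,"board",np.median(h[v-30:v+30,u-30:u+30].reshape(-1,3),0),end=" ")
    win=np.zeros(h.shape[:2],bool);win[v-16:v+17,u-16:u+17]=1
    m=((h[...,2]>125)&(h[...,1]<114)&win).astype(np.uint8)*255
    m=cv2.morphologyEx(m,cv2.MORPH_OPEN,np.ones((2,2)))
    cs,_=cv2.findContours(m,cv2.RETR_EXTERNAL,cv2.CHAIN_APPROX_NONE)
    q=max(cs,key=cv2.contourArea)[:,0]; W=(ray(cc,q,z)[:,:2]*1000).astype(np.float32)
    print(np.round(np.hstack(cv2.minAreaRect(W)),1))
```

```text
-5.816675004154578 [ 0.43888673 -0.26821851] [[1.5, 4.1], [1.2, 0.9], [-4.9, 0.6], [-0.6, -0.8], [15.4, -9.2], [-12.5, 4.4]]
-11.017501766982205 [ 0.43283166 -0.26632713] [[0.8, 0.2], [0.8, -0.8], [-1.0, 2.0], [8.5, -0.1], [27.6, -12.7], [-0.6, -1.4]]
-9.837377608248401 [ 0.43482632 -0.26636274] [[0.3, 0.6], [0.3, -0.8], [-2.5, 1.3], [5.8, -0.6], [24.2, -12.2], [-3.9, -0.5]]
A board [ 21.  99. 160.] [ 551.4 -109.4   36.3   34.7    0. ]
B board [ 19. 106. 159.] [ 627.  -148.5   37.8   37.     0. ]
C board [ 17. 110. 143.] [ 643.  -261.8   38.5   44.     0.9]
A2 board [ 21. 101. 167.] [ 552.5 -104.2   50.7   50.    70.5]
B2 board [ 18. 108. 165.] [ 626.8 -145.1   51.5   54.6   73.5]
C2 board [ 18. 109. 162.] [ 644.9 -258.    53.    58.3   70.6]
```

Run:
```python
import cv2,numpy as np
a=cv2.imread("pics/ws.png")
r=[a[y-22:y+22,x-29:x+29] for x,y in((358,137),(421,172),(424,262))]+[a[185:315,215:385]]
r=[cv2.resize(i,(400,300),interpolation=cv2.INTER_CUBIC) for i in r]
cv2.imwrite("pics/z.png",np.vstack([np.hstack(r[:2]),np.hstack(r[2:])]))
```

```text
(no output)
```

View pics/z.png

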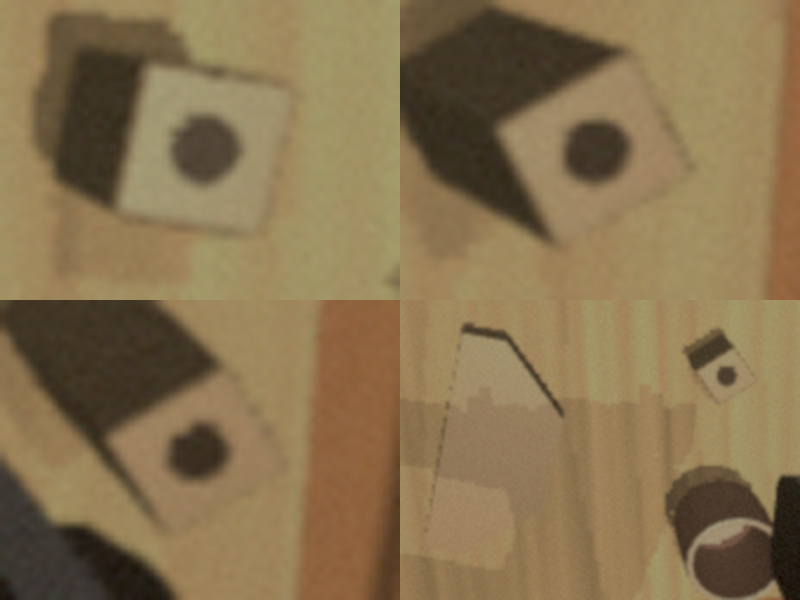

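Corners are clear for posts A, B and C in panels 1–3. Panel 4 confirms the shelf's straight edge from (462,325) to (427,540). Now picking post A.

```bash
cat >> h.py <<'E'
KC=np.array([.5008,.2002]);KY=np.radians(-25.05)
def kpt(x,y): return KC+[np.cos(KY)*x-np.sin(KY)*y,np.sin(KY)*x+np.cos(KY)*y]
def go(p,z,angs,zs=.25):
    "joint move above p with the first reachable closing angle needing least wrist turn"
    q0=monitor.observe()["joint_positions"]; best=None
    for a in angs:
        q=solver.inverse_kinematics([*p,zs],down(a)); q2=solver.inverse_kinematics([*p,z],down(a))
        if q is None or q2 is None: continue
        d=np.abs(q-q0).max()
        if best is None or d<best[0]: best=(d,a)
    a=best[1]; bot.move_pose([*p,zs],down(a)); return a
def post(p,yaw,tgt,h=.015):
    bot.grip(.055)
    go(p,.018+h,[yaw+k*np.pi/2 for k in(-2,-1,0,1)])
    bot.move_l([*p,.018+h],v=.15); bot.grip(0); 
    o=monitor.observe(); print("grip",o["opening"],o["grasp_force"],o["clock"])
    bot.move_l([*p,.25],v=.25)
    t=kpt(*tgt); go(t,.088+h,[KY+k*np.pi/2 for k in(-2,-1,0,1)])
    bot.move_l([*t,.088+h+.012],v=.2); s=bot.move_l([*t,.088+h-.004],v=.03,f_stop=5)
    o=monitor.observe(); print("down",s,o["eef_pos"],o["opening"])
    bot.grip(.045); bot.move_l([*t,.25],v=.25); print(monitor.observe()["clock"])
E
cat > posts.py <<'E'
from h import *
c=load("ws");sc=np.array([58/400,44/300]);out={}
for n,o,q in(("A",(329,115),[(143,60),(295,92),(262,236),(117,208)]),("B",(392,150),[(225,50),(293,170),(155,243),(97,128)]),("C",(395,240),[(217,67),(283,165),(165,230),(107,135)])):
    W=ray(c,np.array(q)*sc+o,.078)[:,:2]
    e=[W[1]-W[0],W[2]-W[1],W[3]-W[2],W[0]-W[3]]
    # directions folded mod 90 deg
    th=np.angle(np.mean([np.exp(4j*np.arctan2(v[1],v[0])) for v in e]))/4
    out[n]=(W.mean(0),th); print(n,W.mean(0).round(4),np.degrees(th).round(1),np.linalg.norm(e,axis=1).round(4))
E
python3 - <<'E'
from posts import *
post(*out["A"],(53,0))
E
```

```text
A [ 0.5499 -0.108 ] -9.3 [0.025  0.0232 0.0242 0.0236]
B [ 0.6225 -0.1468] 32.6 [0.0244 0.0247 0.023  0.0233]
C [ 0.6406 -0.2599] 35.3 [0.0242 0.0236 0.0231 0.0224]
grip 0.024606031478793568 59.358535408973694 9.075Traceback (most recent call last):
  File "<stdin>", line 2, in <module>
  File "h.py", line 35, in post
    t=kpt(*tgt); go(t,.088+h,[KY+k*np.pi/2 for k in(-2,-1,0,1)])
                 ~~^^^^^^^^^^^^^^^^^^^^^^^^^^^^^^^^^^^^^^^^^^^^^
  File "h.py", line 28, in go
    a=best[1]; bot.move_pose([*p,zs],down(a)); return a
      ~~~~^^^
TypeError: 'NoneType' object is not subscriptable
```

Unit slip on my side: targets were in mm. The post is held above the board, so I'll continue from here.

```bash
python3 - <<'E'
s=open("h.py").read()
s=s.replace("def post(p,yaw,tgt,h=.015):\n","def post(p,yaw,tgt):\n    pick(p,yaw); place(tgt)\ndef pick(p,yaw,h=.015):\n").replace("    t=kpt(*tgt); go","def place(tgt,h=.015):\n    t=kpt(*tgt); go")
open("h.py","w").write(s)
E
python3 - <<'E'
from h import *
place((.053,0)); c=snap("wrist","p1")
cv2.imwrite("pics/p1b.png",cv2.resize(cv2.imread("pics/p1.png"),(640,480)))
E
```

```text
down True [0.54907774 0.17803449 0.1035208 ] 0.024654567926357285
13.5333
```

View pics/p1b.png

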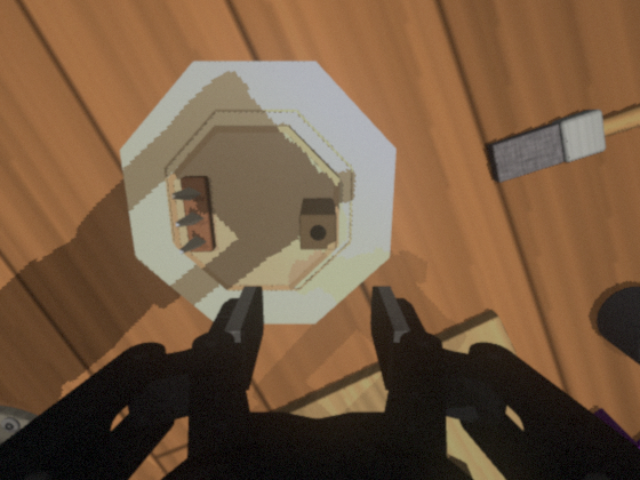

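Post A stands upright at (318,225), opposite the cone row at (193,213). Its base is centred near the shelf's +x edge, and the axes line up. Posts B and C next.

Run:
```python
from posts import *
post(*out["B"],(.021,.050)); post(*out["C"],(.021,-.050))
# view kiln from the cone-free side and shelf/board from behind
t=kpt(.02,-.07); bot.move_pose([*t,.33],down(KY)); c=snap("wrist","p3")
a=cv2.resize(cv2.imread("pics/p3.png")[0:300,80:480],(800,600));cv2.imwrite("pics/p3b.png",a)
print(monitor.observe()["clock"])
```

```text
A [ 0.5499 -0.108 ] -9.3 [0.025  0.0232 0.0242 0.0236]
B [ 0.6225 -0.1468] 32.6 [0.0244 0.0247 0.023  0.0233]
C [ 0.6406 -0.2599] 35.3 [0.0242 0.0236 0.0231 0.0224]
grip 0.024255676728762714 59.2142790555954 17.075
down True [0.54125838 0.23692411 0.10361031] 0.02466969413181637
21.8917
grip 0.02448738612310096 59.227861762046814 25.9667
down True [0.49911733 0.14620739 0.10348234] 0.02453528901664801
30.9
31.375
```

View pics/p3b.png

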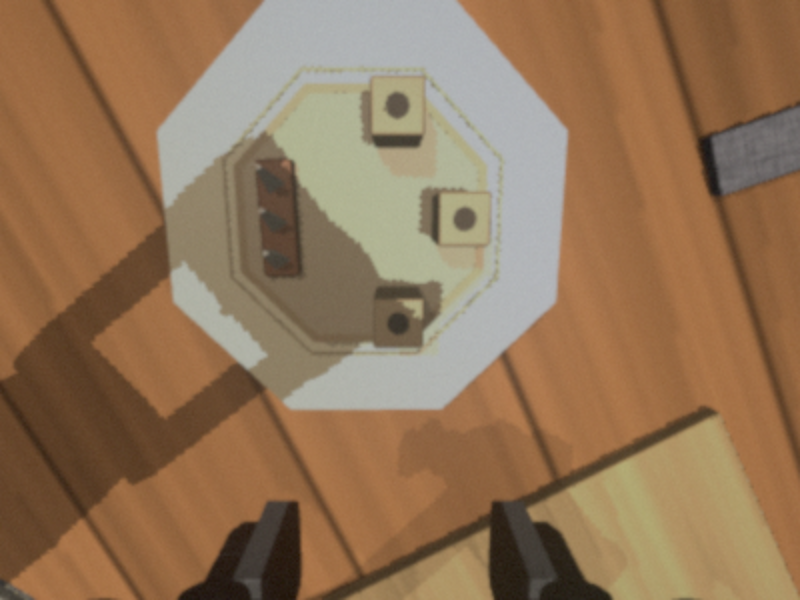

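All three posts stand in place: bores at (397,104), (464,219) and (398,324). The cones at (280,217) are undisturbed. I'll check the placements numerically and cross-check the shelf pose in the unshadowed top picture.

Run:
```python
from h import *
c=load("p3");g=lambda q,z:ray(c,np.array(q)*.5+[80,0],z)[:,:2]
s=g([(568,130),(556,302),(442,409),(290,408),(174,302),(158,130)],.06)
r=.12/np.cos(np.pi/8)
from scipy.optimize import least_squares
f=lambda p:np.ravel([s[i]-(p[:2]+r*np.array([np.cos(p[2]+np.radians(22.5-45*i)),np.sin(p[2]+np.radians(22.5-45*i))])) for i in range(6)])
o=least_squares(f,[*KC,KY]);x=o.x;print("kiln",x[:2],np.degrees(x[2]),"res mm",(o.fun*1e3).round(1))
ca,sa=np.cos(x[2]),np.sin(x[2])
for b in g([(397,104),(464,219),(398,324)],.148): d=b-x[:2];print("post",(1e3*np.array([ca*d[0]+sa*d[1],-sa*d[0]+ca*d[1]])).round(1))
im=cv2.imread("pics/top0.png")[255:305,320:390];cv2.imwrite("pics/st.png",cv2.resize(im,(700,500),interpolation=cv2.INTER_CUBIC))
```

```text
kiln [0.50154756 0.19926492] -25.167794128038437 res mm [ 0.2  0.4  0.1 -0.3  0.2 -0.4 -0.4  0.5 -0.3 -0.4  0.2  0.1]
post [19.6 51. ]
post [51.7  0.8]
post [ 20.3 -49.6]
```

View pics/st.png

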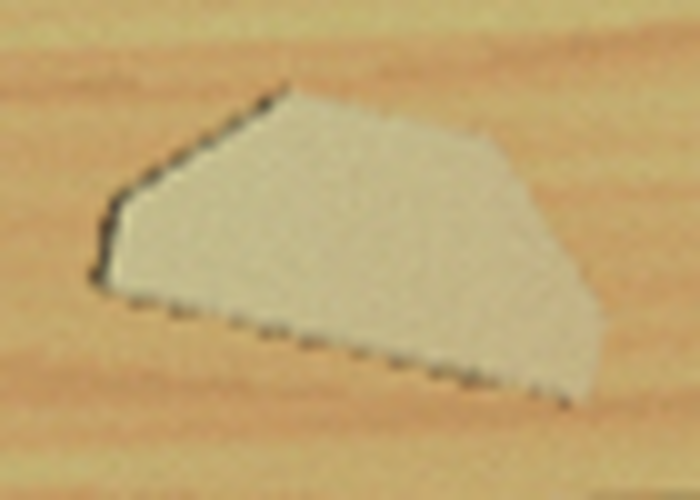

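All posts are within 1.5 mm. In the top crop all six shelf corners are visible: (110,287), (122,203), (287,92), (487,137), (603,320), (585,400). I'll fit the pose, then pick and lay the shelf.

```bash
sed -i 's/^KC=.*/KC=np.array([.5014,.1996]);KY=np.radians(-25.1)/' h.py
python3 - <<'E'
from h import *
c=load("top0");sh=ray(c,(np.array([(110,287),(122,203),(287,92),(487,137),(603,320),(585,400)])+.5)/10-.5+[320,255],.034)[:,:2]
A=np.array([(-33,70),(-8,70),(33,29),(33,-29),(-8,-70),(-33,-70)])/1e3
a=A-A.mean(0);d=sh-sh.mean(0);th=np.arctan2((a[:,0]*d[:,1]-a[:,1]*d[:,0]).sum(),(a*d).sum())
Q=np.array([[np.cos(th),-np.sin(th)],[np.sin(th),np.cos(th)]]);t=sh.mean(0)-Q@A.mean(0)
print(np.degrees(th),t,((sh-A@Q.T-t)*1e3).round(1).tolist())
# top camera bias against wrist camera from the bores/cup
for p,z in(((375,230),.073),): print(ray(c,p,z)[0])
th=np.radians((np.degrees(th)-11.0)/2) if abs(np.degrees(th)+11)<4 else None
p=(t+[.0015,-.0]+np.array([.4328,-.2663]))/2; print("use",p,np.degrees(th))
np.save("shelf.npy",[*p,th])
ks=[0,-np.pi]
bot.grip(.085); a=go(p,.012,[th,th+np.pi,th-np.pi],.2); 
bot.move_l([*p,.035],v=.15); s=bot.move_l([*p,.011],v=.03,f_stop=4); z=monitor.observe()["eef_pos"][2]; print("touch",s,z)
if s: bot.move_l([*p,z+.002],v=.05)
bot.grip(0); o=monitor.observe(); print(o["opening"],o["grasp_force"],o["ft_force"],o["eef_pos"],o["clock"],"angle",np.degrees(a))
E
```

```text
-11.453451285708146 [ 0.43061315 -0.26532349] [[0.7, -2.8], [-0.5, -1.0], [-0.2, 0.8], [0.3, 1.0], [-1.3, 0.8], [1.0, 1.2]]
[ 0.56220277 -0.3096915   0.073     ]
use [ 0.43245658 -0.26581174] -11.226725642854074
touch False 0.011064927755985918
0.06488499505467253 71.21503643873439 [-0.2777177   2.05095263  8.90666122] [ 0.43314492 -0.26610175  0.01196514] 35.925 angle -11.226725642854074
```

Run:
```python
from h import *
p=np.load("shelf.npy"); bot.move_l([*p[:2],.27],v=.2)
t=kpt(.037,0); bot.move_pose([*t,.27],down(KY)); bot.move_l([*t,.16],v=.15)
o=monitor.observe();print(o["opening"],o["grasp_force"],o["eef_pos"],o["clock"])
c=snap("wrist","lay1");d=snap("side","lay2")
cv2.imwrite("pics/lay.png",np.hstack([cv2.resize(cv2.imread("pics/lay1.png"),(400,300)),cv2.resize(cv2.imread("pics/lay2.png")[90:210,150:310],(400,300),interpolation=cv2.INTER_CUBIC)]))
```

```text
0.06413116709235488 66.47522449493408 [0.53558577 0.18391157 0.16078437] 39.9333
```

View pics/lay.png

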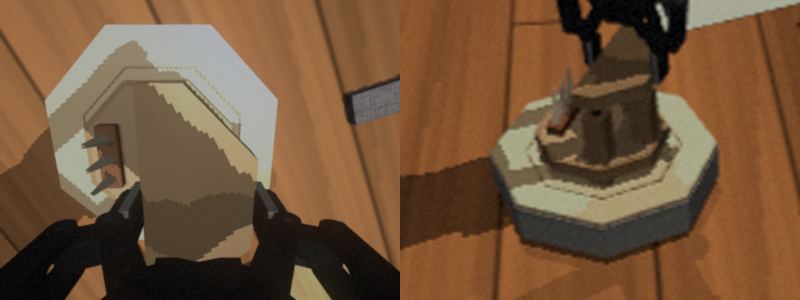

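The shelf is held level over the posts, straight edge toward the cones and parallel to the cone row at (108,155). Its cut corner lies above the bottom shelf's. Lowering now.

Run:
```python
from h import *
t=kpt(.037,0); s=bot.move_l([*t,.136],v=.02,f_stop=6); o=monitor.observe(); print("touch",s,o["eef_pos"],o["ft_force"])
bot.grip(.085); bot.move_l([*t,.30],v=.15)
v=kpt(.02,-.05); bot.move_pose([*v,.36],down(KY)); snap("wrist","sh1"); print(monitor.observe()["clock"])
cv2.imwrite("pics/sh1b.png",cv2.resize(cv2.imread("pics/sh1.png")[0:300,80:480],(800,600)))
```

```text
touch True [0.53490854 0.18386987 0.14179852] [-0.61156369 -0.2834315   5.66403602]
42.9167
```

View pics/sh1b.png

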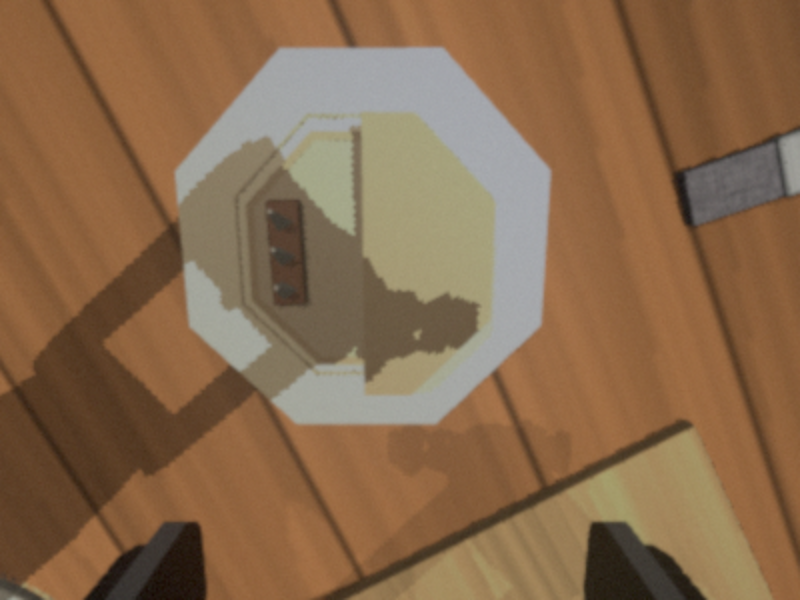

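The shelf lies level on the posts, with corners at (359,112), (417,112), (494,192), (418,394), (365,394). The cones are untouched. I'll fit the shelf pose, then move the cup.

Run:
```python
from h import *
c=load("sh1");sh=ray(c,np.array([(359,112),(417,112),(494,192),(418,394),(365,394)])*.5+[80,0],.164)[:,:2]
A=np.array([(-33,70),(-8,70),(33,29),(-8,-70),(-33,-70)])/1e3
a=A-A.mean(0);d=sh-sh.mean(0);th=np.arctan2((a[:,0]*d[:,1]-a[:,1]*d[:,0]).sum(),(a*d).sum())
Q=np.array([[np.cos(th),-np.sin(th)],[np.sin(th),np.cos(th)]]);t=sh.mean(0)-Q@A.mean(0)
e=t-KC;print("shelf yaw",np.degrees(th),t,"kiln mm",1e3*(np.cos(KY)*e[0]+np.sin(KY)*e[1]),1e3*(-np.sin(KY)*e[0]+np.cos(KY)*e[1]),((sh-A@Q.T-t)*1e3).round(1).tolist())
np.save("sp.npy",[*t,th])
p=np.array([.5642,-.3122]); go(p,.03,[0,np.pi,-np.pi,.3,-.3],.2)
bot.move_l([*p,.10],v=.15); print("hit",bot.move_l([*p,.030],v=.08,f_stop=8))
bot.grip(0);o=monitor.observe();print(o["opening"],o["grasp_force"],o["eef_pos"],o["clock"])
```

```text
shelf yaw -24.064111020026736 [0.53603514 0.18413625] kiln mm 37.92421321336148 0.6887117638920952 [[-0.7, -0.3], [1.6, -1.9], [0.2, 3.0], [1.0, -1.4], [-2.1, 0.6]]
hit False
0.05431854158656758 63.34468119395751 [ 0.56467334 -0.31246293  0.03098108] 46.9333
```

Run:
```python
from h import *
bot.move_l([.5642,-.3122,.30],v=.2)
t=np.array([.5355,.1840]); a=go(t,.177,[KY,KY+np.pi/2,KY-np.pi/2],.30)
bot.move_l([*t,.190],v=.12); s=bot.move_l([*t,.171],v=.02,f_stop=4);o=monitor.observe();print("touch",s,o["eef_pos"],o["ft_force"],o["opening"])
bot.grip(.085); bot.move_l([*t,.34],v=.15)
v=kpt(.02,-.07); bot.move_pose([*v,.42],down(KY)); snap("wrist","f1"); snap("side","f2"); print(monitor.observe()["clock"])
cv2.imwrite("pics/f.png",np.hstack([cv2.resize(cv2.imread("pics/f1.png")[0:300,80:480],(400,300)),cv2.resize(cv2.imread("pics/f2.png")[70:205,150:330],(400,300),interpolation=cv2.INTER_CUBIC)]))
```

```text
touch True [0.53564702 0.18402168 0.17695506] [-0.81423486  0.08162187  4.19434993] 0.054884198279218005
55.075
```

View pics/f.png

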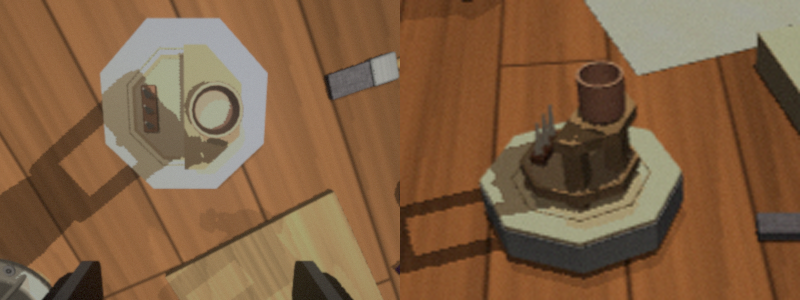

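The cup stands upright on the half shelf, rim at (214,110), and the side view shows the tier level. I'll check the cup's centre and hand in.

Run:
```python
from h import *
e=ray(load("f1"),(294,110),.219)[0][:2]-np.load("sp.npy")[:2];print("cup off mm",e*1e3)
if np.linalg.norm(e)<.009: print(workorder.finish_job())
```

```text
cup off mm [-1.59606669 -0.08405899]
the job is handed in; nothing more can be done
None
```

The half tier is built and handed in at about 55 s of the 115 s allowed. By my camera measurements the posts are within about 1.5 mm of their places, the half shelf within about 1 mm and 1°, and the cup within about 2 mm of the shelf's middle; the cones look undisturbed, the short post was never approached, and I have not seen the judging result.

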